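# Close, pin and press a hinged chocolate mould

### The arm

A 6-joint arm with a two-finger parallel gripper is mounted at the origin on the work surface. World frame = base frame: x ahead of the robot, y to its left, z up, the work surface at z = 0. Lengths are in mm, angles in rad, forces in N, time in s.
With the tool pointing down it reaches from about 350 to 975 mm from the base axis. Payload 7.1 kg.
Tool frame: the origin (TCP) lies between the finger pads; the fingertips stand 17 mm ahead of it and the grasp point (between the pads) lies 2 mm behind it (tip_reach is the y of the fingertips in the tool frame, in mm); y points along the fingers, x is the direction in which the jaws open and shut, and the axes are right-handed (so a half turn about y gives the same grasp; the last joint's range is limited). The gripper opens to 88 mm and grips with 3 to 60 N. Pads are 20 mm wide; open, the fingers measure 115 mm over their backs; the gripper's body (75 mm by 178 mm) begins 61 mm behind the grasp point.
Start: joints at [1.128, 0.423, 1.63, -0, 1.089, -0.019], TCP at [256.985, 569.705, 239.675] pointing down, gripper open.
Joint ranges: [-3, 3], [-0.9, 2.11], [0.09, 2.58], [-1.31, 4.45], [0.11, 2.69], [-2.54, 2.54]. Speed limits (rad/s): [2.39, 2.39, 3.01, 3.14, 3.14, 3.14].

### API

Orientations are given as a rotation vector (axis times angle).
In Python, from workcell import get_obs, get_image, camera_model, close_job, silhouettes, tip_of, tip_reach gives the robot as it stands. The module is installed in compiled form; this text tells all that it offers.
- The arm moves only by the tool arm_command, never from a script. Its argument "targets" is a list of rows, each a list of 4 numbers: the shift along the tool's x, y, z in mm, then the turn about the tool's y in rad. A call has 1 to 20 rows; each row shifts and turns the commanded pose from where the row before left it, along the tool's axes as they then stand; what a row does not reach is not made up. A row lasts 1/12 s, in which the tool goes at most 41.7 mm and 7.16 degrees, less where a joint would pass 70% of its speed; a pose out of reach is approached as far as the arm can. A call is refused whole if a number of a shift passes 41.7 or a number of a turn 0.125, either way. A call with a gripper value outside its range is refused whole. "gripper" is the opening in per cent of the stroke, from 0 (shut) to 100 (fully open), set as the call begins (left out, the last holds). The fingers move at their own pace and stop on an object; the grip force is fixed at half the most. Time passes only in rows, so rows that do not move let the fingers close. It gives the time, the measured TCP pose, the force and the opening at its end, in the units of the state.
- get_obs(): the state, without advancing time (a new reading comes with each control period).
- get_image(name): name is "scene" or "side" or "wrist"; returns the picture (400x640x3 uint8, blue, green, red); there is no depth.
- camera_model(name): a dict with "mtx" (3x3 intrinsics, pixels), "position" and "orientation" of the camera in the world. Camera axes: x right, y up, looking along -z (the intrinsics and any distortion apply to the point x, -y, -z); pixel columns grow to the right and rows downward; lengths in mm; the calibration is good to about 2 mm. The wrist camera is an equidistant fisheye: a pixel r from the principal point sees the ray r / f radians off the axis. A picture is of the moment at which its call begins: read the wrist's pose just before it. camera_model takes no time and is no camera call; for the wrist camera it gives the pose at the moment of the call.
- close_job(): hands the job in, once; it reports no verdict.
Trained networks look in the newest picture that a camera, given by its name, has taken for a name from the list of things; names that differ only in an ending like _2 or _b are one class to them, and where a whole thing is asked for, a point or a joint stands for the part that bears it (a point fixed in the world has none). Each returns a list of dicts, best first, with "conf" (0 to 1); they miss things now and then, are a little off and sometimes report something else, mostly with a low value. They report only what shows in the picture. A call takes as long as a camera call.
- silhouettes(camera, thing): "pixels" (400x640 bool, what is visible of it) and "at" ([column, row] in pixels, amid what is visible of it).
- tip_of(camera, thing): "at" ([column, row] in pixels: a listed point, or the origin of a listed thing).
The state is a dict: "t": time; "qpos": joint angles; "qvel": joint speeds; "joint_torque": joint torques, N m; "ee_pos": TCP position; "orientation": TCP orientation; "ft_force": force on the tool from outside, world axes, zero at the start; "moment": the same for the moment, N m; "width": finger opening in mm.
Only numpy, scipy, OpenCV 4.12 (cv2) and the standard library are available. Lean on these libraries where they do the work, as an engineer would, in place of code of your own. Each camera call takes 0.05 s, during which the arm holds its last target. There are 200 camera calls.

### The job

Shut the lid of the hinged chocolate mould, then push the orange-handled locking pin through the aligned holes at its front until the handle stops against the front plate, and let go of the pin. Finish holding: press straight down on the red pad of the lid with at least about a kilogram's weight (10 N) and stay there, still pressing, so that the halves are kept tightly shut with the pin in place. Leave everything else on the bench where it is.

Things in the scene. Friction and masses are not known exactly. Their poses are not given: they have to be found in the camera images.
- mould: Lower half of the mould, a pale pink block fixed to the bench. Origin under it on the bench; x from its front (pin side, nearest the robot) to its hinge, z up. Block: x -50 to 55, y -60 to 60, z 0 to 56 mm. An aluminium front plate 44 mm wide, 60 mm high stands at x -84 to -72 mm on a 10 mm high foot; the lid's tongue drops between plate and block.
- bore (a point): Point on the bore's axis, centre of the tongue's hole when the lid is shut: x -60, y 0, z 40 mm in the mould's frame. The bore runs along the mould's x through front plate and tongue and 25 mm into the block: 12.5 mm wide in plate and block, 14 mm in the tongue. The front plate's front face is 24 mm from this point towards -x.
- hinge (a point): Middle of the hinge axis, which lies along the mould's y at x 58, z 58 mm in the mould's frame. Does not move.
- lid (a joint): Angle of the lid: 0 shut (flat, on a hard stop), grows as it opens upward and back; about 1.57 is upright. A stiff hinge (about 0.3 N m of friction): it stays where it is left.
- cover: The lid's slab, pale, 109 long, 110 wide, 16 mm thick. Origin on the hinge axis; its x runs from its free end to the hinge (slab x -112 to -3 mm), z out of its outer face (slab z 0 to 16 mm). At the free end an aluminium tongue with the hole, 34 mm wide, 12 mm thick (x -124 to -112), reaches from z 16 down to z -32 mm.
- pad (a point): Centre of the top of the red round press pad on the lid's outer face, 36 mm across, 5 mm proud; 58 mm from the hinge axis, 21 mm out from the lid's inner face. When shut it faces up, 79 mm above the bench.
- pin: Locking pin, about 60 g, standing on the blue mat (6 mm thick): an upright orange handle block 30 (x) x 18 (y) x 54 (z) mm; a level steel shaft 10 mm thick sticks out 55 mm from its +x face, nose tapered over the last 8 mm. Origin under the block's centre; shaft axis along +x, x 15 to 70 mm, 30 mm above the underside. Grip from above across y.
- pin_mid (a point): Point on the pin's shaft axis, 24 mm out from the handle's face (x 39, z 30 mm in the pin's frame); it coincides with the bore point when the pin is fully home.
- cutter: Bystander, to be left alone: brass ring cutter, 44 mm across, 30 mm high, on the blue mat. Origin under it.
- tumbler: Bystander, to be left alone: drinking glass, 80 mm across, 130 mm high. Origin under it.
- tray_mould: Bystander, to be left alone: flat mould tray with filled cups, 100 x 200 x 24 mm. Origin under it.
- squeeze: Bystander, to be left alone: red squeeze bottle, 60 mm across, 170 mm high. Origin under it.
- bowl: Bystander, to be left alone: white bowl, 120 mm across, 55 mm high. Origin under it.
- spatula: Bystander, to be left alone: spatula lying on the bench. Origin under it.
- sprinkles: Bystander, to be left alone: pink jar with white cap, 60 mm across, 80 mm high. Origin under it.

How it is judged:
By the outcome, as a careful person would: the job done as asked, in the order asked, and still so for the second after the job is handed in, while the arm keeps its last pose, push and grip.
It also fails if it takes over 72 s, if anything falls off the work surface, if the arm or the gripper's body presses on something with over 40 N, if the wrist force passes 120 N, or if a joint passes its speed limit or range.

## Working session

There is one attempt and no reset: what is moved stays moved. The work goes in short steps, Python scripts to look and compute and a tool call to move; the robot and the scene stay as the last step left them, time stands still between calls to the robot, and variables do not carry over. Pictures are saved under pics/ and viewed, about 8 in all and at most 12, crops included, and the job is handed in when it is done.

Besides the shell and the picture viewer there is one more tool, called as a command line: name --pt "numbers of a row" for each row, then --argument value for the rest. arm_command: Moves the arm, as the interface text tells. Its arguments: {"type":"object","properties":{"targets":{"type":"array","items":{"type":"array","items":{"type":"number"}}},"gripper":{"type":"number"}},"required":["targets"]}

```bash
mkdir -p pics; cat > h.py <<'E'
import numpy as np, cv2
from scipy.spatial.transform import Rotation as R
from workcell import *
def ray(cam,px,m=None):
    m=m or camera_model(cam); K=np.array(m["mtx"]); u=np.array([(px[0]-K[0,2])/K[0,0],(px[1]-K[1,2])/K[1,1]])
    if cam=="wrist":
        r=np.hypot(*u); d=np.array([*(u/r*np.sin(r)),np.cos(r)]) if r>1e-9 else np.array([0,0,1.])
    else:
        d=np.array([*u,1.]); 
        if m.get("dist") is not None: d[:2]=cv2.undistortPoints(np.array([[px]],float),K,np.array(m["dist"]))[0,0]
    d=d*[1,-1,-1]; o=np.array(m["orientation"],float)
    Rm=R.from_rotvec(o) if o.shape==(3,) else R.from_matrix(o)
    d=Rm.apply(d); return np.array(m["position"],float),d/np.linalg.norm(d)
def tri(obs):
    A=0;b=0
    for p,d in obs:
        P=np.eye(3)-np.outer(d,d);A=A+P;b=b+P@p
    x=np.linalg.solve(A,b); return x,[np.linalg.norm((np.eye(3)-np.outer(d,d))@(x-p)) for p,d in obs]
def atz(o,z): p,d=o; return p+d*(z-p[2])/d[2]
E
python3 - <<'E'
from h import *
np.set_printoptions(precision=1,suppress=True)
o=get_obs(); print({k:np.round(v,3) for k,v in o.items()})
print({c:{k:np.round(v,3).tolist() if not isinstance(v,str) else v for k,v in camera_model(c).items()} for c in("scene","side","wrist")})
ims=[get_image(c) for c in("scene","side","wrist")]
for c,i in zip(("scene","side","wrist"),ims): cv2.imwrite(f"pics/{c}0.png",i)
for t in ["mould","bore","hinge","cover","pad","pin","pin_mid","cutter","tumbler","tray_mould","squeeze","bowl","spatula","sprinkles"]:
    obs=[]
    for c in("scene","side","wrist"):
        r=tip_of(c,t)
        if r:
            a=r[0]; obs.append(ray(c,a["at"])); print(t,c,np.round(a["at"],1),round(a["conf"],2),"z0:",atz(obs[-1],6 if t in("pin","cutter") else 0))
    if len(obs)>1: print("   tri",*tri(obs))
E
```

```text
{'t': np.float64(0.0), 'qpos': array([ 1.1,  0.4,  1.6,  0. ,  1.1, -0. ]), 'qvel': array([-0.,  0., -0., -0.,  0., -0.]), 'joint_torque': array([ -0. , -54.5, -27.4,   0.1,   0. ,  -0. ]), 'ee_pos': array([256.8, 569.2, 238.9]), 'orientation': array([-1.4, -0.9,  0.9]), 'ft_force': array([0. , 0.1, 0.3]), 'moment': array([ 0.,  0., -0.]), 'width': np.float64(87.787)}
{'scene': {'mtx': [[364.901, 0.0, 320.25], [0.0, 364.901, 201.761], [0.0, 0.0, 1.0]], 'position': [1534.546, 51.839, 824.404], 'orientation': [0.649, 0.699, 1.505]}, 'side': {'mtx': [[426.141, 0.0, 322.075], [0.0, 426.141, 194.385], [0.0, 0.0, 1.0]], 'position': [553.487, -814.76, 1024.207], 'orientation': [0.722, -0.035, -0.141]}, 'wrist': {'mtx': [[309.707, 0.0, 313.227], [0.0, 309.707, 200.636], [0.0, 0.0, 1.0]], 'position': [192.309, 597.649, 384.668], 'orientation': [-0.235, -0.149, 1.14]}}
mould scene [365.4 206.1] 0.8 z0: [597.9 150.1   0. ]
mould side [297.1 184.3] 0.8 z0: [589.5 137.9   0. ]
   tri [588.9 149.8 -10. ] [np.float64(2.0827507305838266), np.float64(2.082750730583692)]
bore scene [358.3 185. ] 0.96 
[... 2032 characters left out ...]
01.3 194. ] 0.65 z0: [ 554.  -430.6    0. ]
bowl side [306.2 360.5] 0.9 z0: [ 552.1 -435.7    0. ]
   tri [ 551.3 -433.3   -3.3] [np.float64(1.291926281936733), np.float64(1.2919262819368396)]
spatula scene [435.  195.4] 0.85 z0: [532.2 396.3   0. ]
spatula side [272.6 137.1] 0.79 z0: [525.2 385.3   0. ]
spatula wrist [287.8 365.9] 0.73 z0: [534.8 395.6   0. ]
   tri [529.7 395.   -2.1] [np.float64(2.0582586859347827), np.float64(6.576284436099785), np.float64(5.386528563185499)]
sprinkles scene [211.9 229.3] 0.72 z0: [ 728.  -343.9    0. ]
sprinkles side [367.4 308.2] 0.61 z0: [ 724.6 -325.5    0. ]
   tri [ 728.  -335.7    7. ] [np.float64(7.895428035361089), np.float64(7.895428035360819)]
```

```bash
cd pics; python3 -c "
import cv2,numpy as np
a,b,c=[cv2.imread(x+'0.png') for x in('scene','side','wrist')]
cv2.imwrite('all0.png',cv2.resize(np.vstack([a,b]),(800,1000))[:, :] if 0 else np.vstack([a,b])[:600])"; ls
```

```text
all0.png
scene0.png
side0.png
wrist0.png
```

View pics/scene0.png

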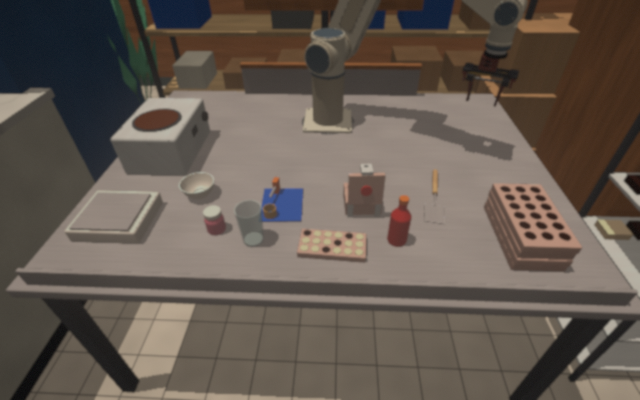

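View pics/side0.png

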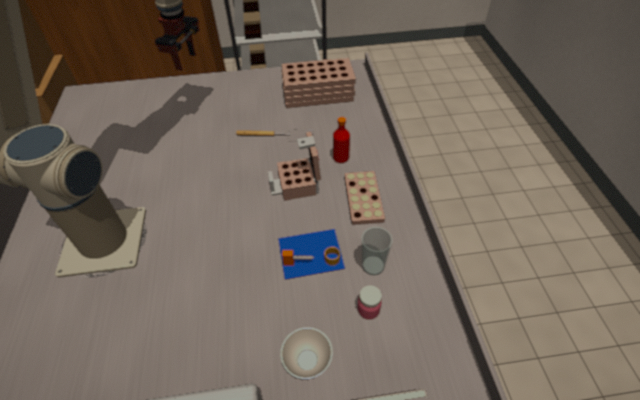

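The scene view shows the mould at about (365,195), with its lid upright and the pad facing away from the robot, and the pin on the blue mat at (277,187). The side view shows the lid at (312,160), the pin handle at (288,257) and its shaft pointing right. The hinge hit in the side view is false: it fell on the tumbler.

```bash
cat >> h.py <<'E'
np.set_printoptions(precision=3,suppress=True)
def go(pos,yawx=None):
    "needed shift in tool axes (mm) and turn about tool y so that tool x has world yaw yawx (mod pi)"
    o=get_obs(); M=R.from_rotvec(o["orientation"]).as_matrix()
    print("pos",np.round(o["ee_pos"],1),"F",np.round(o["ft_force"],1),"w",round(float(o["width"]),1),"t",round(float(o["t"]),2),"q6",np.round(o["qpos"][5],2))
    cur=np.arctan2(M[1,0],M[0,0])
    print(" tool x yaw",round(cur,3),"y axis",np.round(M[:,1],3))
    if pos is not None: print(" shift tool",np.round(M.T@(np.array(pos)-o["ee_pos"]),1))
    if yawx is not None:
        d=(yawx-cur+np.pi/2)%np.pi-np.pi/2; s=np.sign(M[2,1]); print(" turn about tool y",round(s*d,3),"or",round(s*(d-np.sign(d)*np.pi),3))
E
python3 - <<'E'
from h import *
go([560,40,380],0.126+np.pi/2)
M=R.from_rotvec(get_obs()["orientation"]); print("cam in tool",M.inv().apply(np.array(camera_model("wrist")["position"])-get_obs()["ee_pos"]))
E
```

```text
pos [257.  569.7 239.7] F [-0.2  0.8  0. ] w 87.7 t 2.25 q6 -0.02
 tool x yaw 1.147 y axis [ 0. -0. -1.]
 shift tool [-358.2 -140.3 -494. ]
 turn about tool y -0.55 or 2.592
cam in tool [  -0.813 -145.764   70.445]
```

arm_command --pt "-22.4 -8.8 -30.9 0" --pt "-22.4 -8.8 -30.9 0" --pt "-22.4 -8.8 -30.9 0" --pt "-22.4 -8.8 -30.9 0" --pt "-22.4 -8.8 -30.9 0" --pt "-22.4 -8.8 -30.9 0" --pt "-22.4 -8.8 -30.9 0" --pt "-22.4 -8.8 -30.9 0" --pt "-22.4 -8.8 -30.9 0" --pt "-22.4 -8.8 -30.9 0" --pt "-22.4 -8.8 -30.9 0" --pt "-22.4 -8.8 -30.9 0" --pt "-22.4 -8.8 -30.9 0" --pt "-22.4 -8.8 -30.9 0" --pt "-22.4 -8.8 -30.9 0" --pt "-22.4 -8.8 -30.9 0" --gripper 0

```text
t: 3.58
ee_pos: [560.9, 37.8, 381.2]
orientation: [-1.381, -0.892, 0.891]
ft_force: [0.5, 1.4, 0.4]
width: 0.5
```

arm_command --pt "0 0 0 -0.11" --pt "0 0 0 -0.11" --pt "0 0 0 -0.11" --pt "0 0 0 -0.11" --pt "0 0 0 -0.11" --pt "0 0 0 0" --pt "0 0 0 0" --pt "0 0 0 0"

```text
t: 4.25
ee_pos: [560.2, 39.7, 380.5]
orientation: [-1.148, -1.299, 1.299]
ft_force: [-0.2, 0.6, -0.9]
width: 0.2
```

```bash
cat > look.py <<'E'
from h import *
import sys
n=sys.argv[1]
m=camera_model("wrist"); im=get_image("wrist"); cv2.imwrite(f"pics/{n}.png",im)
go(None)
zs=dict(bore=40,hinge=58,pin=6,pin_mid=36,cutter=6,mould=0)
for t in sys.argv[2].split(","):
    for a in tip_of("wrist",t)[:2]: print(t,np.round(a["at"],1),round(a["conf"],2),atz(ray("wrist",a["at"],m),zs.get(t,0)))
E
python3 look.py w1 mould,bore,hinge,cover,pad,pin,pin_mid,cutter,squeeze,tray_mould
```

```text
pos [560.3  39.7 380.5] F [ 0.8  0.2 -0.1] w 0.5 t 4.3 q6 -1.64
 tool x yaw 1.694 y axis [ 0.  0. -1.]
mould [366.5 183.2] 0.85 [587.823 135.901   0.   ]
mould [ 85.7 138.2] 0.49 [ 555.637 -435.389    0.   ]
bore [372.  151.4] 0.65 [528.033 128.696  40.   ]
bore [402.4 272.2] 0.22 [734.127 223.644  40.   ]
hinge [364.  224.5] 0.77 [644.754 131.618  58.   ]
hinge [369.3 182.9] 0.55 [575.989 128.592  58.   ]
cover [370.4 223.9] 0.7 [661.441 155.785   0.   ]
pad [372.7 246.6] 0.86 [705.429 168.454   0.   ]
pin [200.3 133.4] 0.89 [ 532.608 -163.386    6.   ]
pin_mid [186.2 156.7] 0.64 [ 571.192 -175.512   36.   ]
cutter [190.8 202.5] 0.91 [ 660.135 -176.213    6.   ]
squeeze [401.5 271.4] 0.76 [752.581 237.242   0.   ]
```

View pics/w1.png

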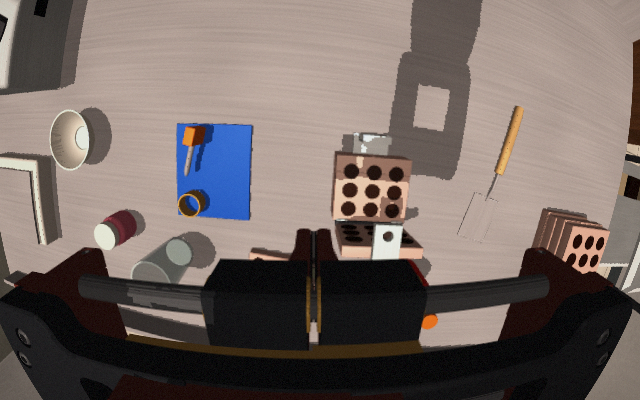

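The wrist view shows the mould block's top corners near (335,153), (411,158) and (333,218), and the lid and tongue around (385,240). The pin handle is at (194,135), with its shaft running down-left to (187,172).

```bash
cat > corn.py <<'E'
from h import *
m=camera_model("wrist")
for p in [(335,153),(411,158),(333,218),(408,221)]: print(p,atz(ray("wrist",p,m),56))
print("bore/pad/pin tri:")
for t,px in dict(bore=[(358.3,185),(278,181.3),(372,151.4)],pad=[(365.8,190.1),(314.6,156.1),(372.7,246.6)],pin_mid=[(270.5,191.3),(303.2,259.4),(186.2,156.7)],pin=[(273.3,195),(289.3,265.6),(200.3,133.4)],mould=[(365.4,206.1),(297.1,184.3),(366.5,183.2)]).items():
    print(t,*tri([ray(c,p,m if c=="wrist" else None) for c,p in zip(("scene","side","wrist"),px)]))
# pixel mask of pin in wrist picture: shaft line
s=silhouettes("wrist","mould")[0]["pixels"]; ys,xs=np.nonzero(s); 
print("mould mask",xs.min(),xs.max(),ys.min(),ys.max())
s=silhouettes("wrist","pin")[0]["pixels"]; ys,xs=np.nonzero(s)
P=np.array([atz(ray("wrist",(x,y),m),36)[:2] for x,y in zip(xs,ys)]); c=P.mean(0); u=np.linalg.svd(P-c)[2][0]; print("pin mask",c,np.arctan(u[1]/u[0]),len(P))
im=cv2.imread("pics/w1.png"); cr=cv2.resize(im[110:270,160:440],None,fx=2.85,fy=2.85,interpolation=cv2.INTER_CUBIC); cv2.imwrite("pics/w1c.png",cr)
E
python3 corn.py
```

```text
(335, 153) [536.938  68.962  56.   ]
(411, 158) [527.305 189.658  56.   ]
(333, 218) [640.262  80.444  56.   ]
(408, 221) [630.658 205.501  56.   ]
bore/pad/pin tri:
bore [528.661 127.505  36.072] [np.float64(1.472486276036025), np.float64(0.8305524761013694), np.float64(1.9064472321728387)]
pad [654.395 139.434 116.338] [np.float64(1.5802847973487841), np.float64(3.376589634131468), np.float64(3.2788690786240005)]
pin_mid [ 573.865 -175.622   35.534] [np.float64(0.3754535233685885), np.float64(2.1263469414965894), np.float64(1.9248977228895896)]
pin [ 536.752 -169.37    -6.407] [np.float64(6.865025977333225), np.float64(5.4658008327180205), np.float64(2.722514906289062)]
mould [589.507 144.744  -8.414] [np.float64(6.344891408771148), np.float64(0.7930022086504184), np.float64(6.972639480886362)]
mould mask 331 422 133 258
pin mask [ 549.523 -166.293] -0.19553388594400206 646
```

View pics/w1c.png

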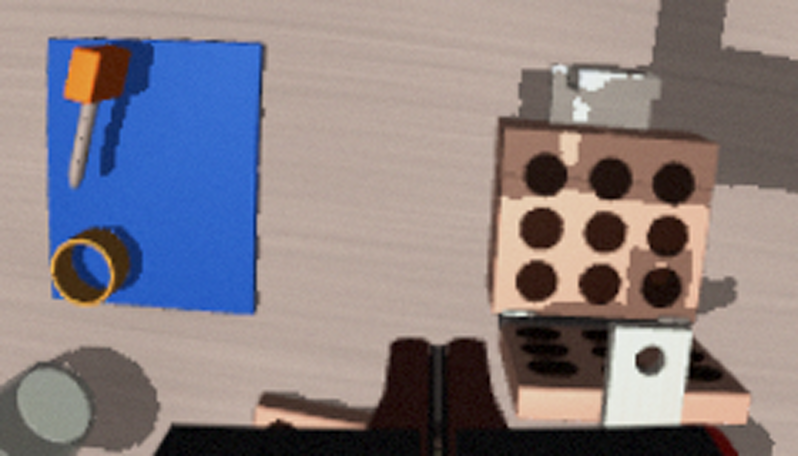

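arm_command --pt "18 0 -30.5 0" --pt "18 0 -30.5 0" --pt "18 0 -30.5 0" --pt "18 0 -30.5 0" --pt "18 0 -30.5 0" --pt "0 36 0 0" --pt "0 36 0 0" --pt "0 36 0 0" --pt "0 36 0 0" --pt "0 36 0 0" --pt "0 35 0 0" --pt "0 0 0 0"

```text
t: 5.9
ee_pos: [695.6, 147.3, 157.3]
orientation: [-1.139, -1.291, 1.309]
ft_force: [-2.2, -1.0, -0.4]
width: 0.7
```

arm_command --pt "0 0 10 0" --pt "0 0 10 0" --pt "0 0 10 0" --pt "0 0 10 0" --pt "0 1 10 0" --pt "0 1 10 0" --pt "0 1 10 0" --pt "0 1 10 0" --pt "0 5 10 0" --pt "0 7 12 0" --pt "0 7 9 0" --pt "0 8 9 0" --pt "0 9 8 0" --pt "0 10 7 0"

```text
t: 7.07
ee_pos: [565.4, 130.9, 115.0]
orientation: [-1.147, -1.301, 1.302]
ft_force: [1.8, 1.0, 2.1]
width: 0.6
```

```bash
python3 - <<'E'
from h import *
go(None)
a=get_image("scene")[140:260,280:440];b=get_image("side")[100:220,220:380]
cv2.imwrite("pics/m2.png",cv2.resize(np.hstack([a,b]),None,fx=2.5,fy=2.5,interpolation=cv2.INTER_CUBIC))
E
```

```text
pos [565.4 130.9 115. ] F [1.8 1.  2.1] w 0.6 t 7.07 q6 -1.49
 tool x yaw 1.697 y axis [-0. -0. -1.]
```

View pics/m2.png

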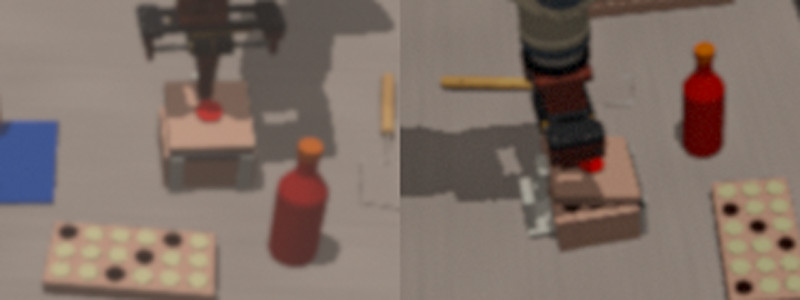

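The lid is nearly shut under the fingertips, with the pad visible beside them at (208,110) in the left panel. I keep pressing down.

arm_command --pt "0 7 3 0" --pt "0 7 2 0" --pt "0 6 0 0" --pt "0 3 0 0" --pt "0 0 0 0"

```text
t: 7.58
ee_pos: [560.4, 130.3, 95.2]
orientation: [-1.145, -1.3, 1.303]
ft_force: [-16.5, -3.7, 38.3]
width: 0.2
```

arm_command --pt "0 2 0 0" --pt "0 1 0 0" --pt "0 0 0 0"

```text
t: 7.83
ee_pos: [560.6, 130.4, 94.7]
orientation: [-1.146, -1.3, 1.303]
ft_force: [-23.9, -4.4, 62.0]
width: 0.4
```

arm_command --pt "0 -5 0 0" --pt "0 -10 0 0" --pt "0 -30 0 0" --pt "0 -40 0 0" --pt "0 -40 0 0" --pt "0 -40 0 0" --pt "0 -40 0 0" --pt "-38 0 -1.5 0" --pt "-38 0 -1.5 0" --pt "-38 0 -1.5 0" --pt "-38 0 -1.5 0" --pt "-38 0 -1.5 0" --pt "-38 0 -1.5 0" --pt "-38 0 -1.5 0" --pt "-38 0 -1.5 0" --pt "0 0 0 0" --pt "0 0 0 0"

```text
t: 9.25
ee_pos: [611.6, -171.6, 293.8]
orientation: [-1.148, -1.299, 1.299]
ft_force: [-1.1, 0.4, -0.4]
width: 0.7
```

arm_command --pt "0 0 0 0.11" --pt "0 0 0 0.11" --pt "0 0 0 0.11" --pt "0 0 0 0" --pt "0 0 0 0" --gripper 100

```text
t: 9.67
ee_pos: [611.5, -168.3, 294.3]
orientation: [-1.297, -1.061, 1.061]
ft_force: [0.9, -0.2, 0.0]
width: 30.2
```

```bash
python3 look.py w3 pin,pin_mid,cutter,bore,pad; python3 - <<'E'
from h import *
m=camera_model("wrist")
for t in ("pin",):
  for s in silhouettes("wrist",t)[:1]:
    ys,xs=np.nonzero(s["pixels"]); print(s["conf"],xs.min(),xs.max(),ys.min(),ys.max())
    x0,y0=max(xs.min()-60,0),max(ys.min()-40,0)
im=cv2.imread("pics/w3.png"); print("crop",x0,y0)
cr=im[y0:y0+150,x0:x0+200]; cv2.imwrite("pics/w3c.png",np.hstack([cv2.resize(cr,None,fx=2.2,fy=2.2,interpolation=cv2.INTER_CUBIC),cv2.resize(im,(352,220)).copy() if 0 else cv2.copyMakeBorder(cv2.resize(im,(352,220)),0,110,0,0,cv2.BORDER_CONSTANT)]))
E
```

```text
pos [ 611.5 -168.5  294.4] F [ 0.2 -0.5 -0.1] w 34.4 t 9.72 q6 -1.66
 tool x yaw 1.372 y axis [-0.  0. -1.]
pin [305.2 113.9] 0.55 [ 532.583 -164.772    6.   ]
pin_mid [306.2 141.3] 0.61 [ 568.584 -170.045   36.   ]
pin_mid [308.9 268.7] 0.56 [ 748.415 -203.607   36.   ]
cutter [317.6 200.5] 0.56 [ 657.683 -172.306    6.   ]
bore [504.8  80.9] 0.59 [526.258 132.029  40.   ]
bore [521.6 160.9] 0.52 [649.233 148.673  40.   ]
pad [527.9 119.7] 0.93 [592.129 200.555   0.   ]
0.67 298 313 102 167
crop 238 62
```

View pics/w3c.png

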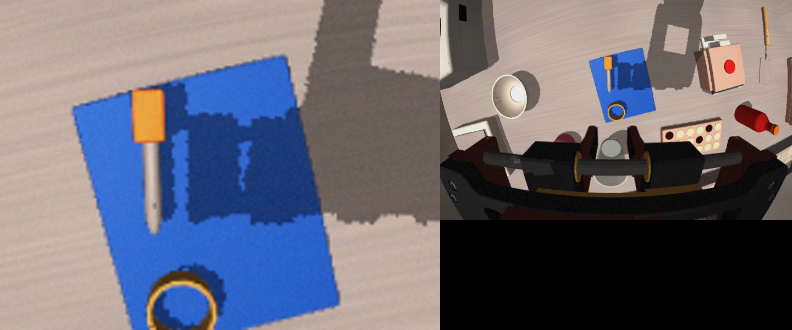

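The left panel shows the pin handle's top at crop (133–164, 90–142) and its shaft running from (149,142) to (154,233). The brass ring is at (182,312). The inset shows the lid shut with the pad on top.

```bash
python3 - <<'E'
from h import *
m=camera_model("wrist"); c=lambda x,y:(238+x/2.2,62+y/2.2)
B=lambda x,y,z:atz(ray("wrist",c(x,y),m),z)
tip=B(154,234,36);base=B(149,142,36);print("tip",tip,"base",base,"yaw",np.arctan2(*(tip-base)[1::-1]),np.linalg.norm(tip-base))
q=[B(133,90,60),B(164,90,60),B(165,141,60),B(134,141,60)];print(np.array(q),"handle c",np.mean(q,0)); a=q[2]+q[3]-q[0]-q[1];print("yaw",np.arctan2(a[1],a[0]),np.linalg.norm(a)/2)
print("pad",atz(ray("wrist",(527.9,119.7),m),79))
a=(q[0]+q[3]-q[1]-q[2]);yaw=-0.15
go(None)
for yaw in(-.12,-.15): go([544,-166,200],yaw+np.pi/2)
E
```

```text
tip [ 604.216 -176.06    36.   ] base [ 549.644 -167.661   36.   ] yaw -0.15269684667349998 55.21508287992503
[[ 518.919 -169.657   60.   ]
 [ 522.453 -152.976   60.   ]
 [ 550.458 -158.195   60.   ]
 [ 546.929 -174.978   60.   ]] handle c [ 534.69  -163.952   60.   ]
yaw -0.1859863289514873 28.498621615581047
pad [584.33  135.742  79.   ]
pos [ 611.5 -169.4  294.5] F [-0.   0.2 -0.3] w 58.1 t 10.02 q6 -1.66
 tool x yaw 1.368 y axis [ 0.  0. -1.]
pos [ 611.5 -169.4  294.5] F [-0.   0.2 -0.3] w 58.1 t 10.02 q6 -1.66
 tool x yaw 1.368 y axis [ 0.  0. -1.]
 shift tool [-10.3  94.5  66.8]
 turn about tool y -0.083 or 3.059
pos [ 611.5 -169.4  294.5] F [-0.   0.2 -0.3] w 58.1 t 10.02 q6 -1.66
 tool x yaw 1.368 y axis [ 0.  0. -1.]
 shift tool [-10.3  94.5  66.8]
 turn about tool y -0.053 or 3.089
```

arm_command --pt "0 0 0 -0.038" --pt "-2 0 19.1 0" --pt "-2 0 19.1 0" --pt "-2 0 19.1 0" --pt "-2 0 19.1 0" --pt "0 32 0 0" --pt "0 32 0 0" --pt "0 32 0 0" --pt "0 32 0 0" --pt "0 32 0 0" --pt "0 24 0 0" --pt "0 10 0 0" --pt "0 0 0 0" --pt "0 0 0 0"

```text
t: 11.18
ee_pos: [535.2, -164.9, 100.9]
orientation: [-1.283, -1.086, 1.086]
ft_force: [0.6, 0.1, 0.2]
width: 88.2
```

```bash
python3 - <<'E'
from h import *
go([534.8,-164.7,40],np.pi/2-.165)
m=camera_model("wrist"); im=get_image("wrist"); cv2.imwrite("pics/w4.png",im)
hsv=cv2.cvtColor(im,cv2.COLOR_BGR2HSV); k=cv2.inRange(hsv,(8,140,130),(22,255,255)); n,l,st,ce=cv2.connectedComponentsWithStats(k); i=1+st[1:,4].argmax(); print(st[i],ce[i]); ys,xs=np.nonzero(l==i)
print("orange centre at z60",atz(ray("wrist",ce[i],m),60), cv2.minAreaRect(np.array([atz(ray("wrist",(x,y),m),60)[:2] for x,y in zip(xs,ys)],np.float32)))
E
```

```text
pos [ 535.2 -164.9  100.9] F [0.6 0.1 0.2] w 88.2 t 11.18 q6 -1.73
 tool x yaw 1.405 y axis [-0.  0. -1.]
 shift tool [ 0.2 60.9  0.4]
 turn about tool y -0.001 or 3.141
[ 303  207   27   43 1116] [316.043 227.829]
orange centre at z60 [ 533.014 -163.769   60.   ] ((533.4987182617188, -163.8077392578125), (16.915359497070312, 28.794330596923828), 80.49302673339844)
```

View pics/w4.png

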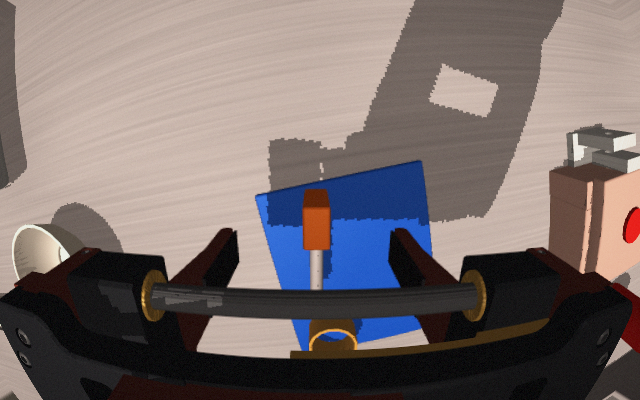

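The jaws straddle the orange handle at (316,228), with its shaft lined up at (316,270). Now I descend and grip.

arm_command --pt "0.8 20 1 0" --pt "0 20 0 0" --pt "0 15 0 0" --pt "0 5.5 0 0" --pt "0 0 0 0" --pt "0 0 0 0"

```text
t: 11.73
ee_pos: [534.9, -164.2, 41.3]
orientation: [-1.285, -1.087, 1.086]
ft_force: [0.3, 0.5, 0.5]
width: 87.5
```

arm_command --pt "0 0 0 0" --pt "0 0 0 0" --pt "0 0 0 0" --pt "0 0 0 0" --pt "0 0 0 0" --pt "0 0 0 0" --pt "0 0 0 0" --pt "0 0 0 0" --pt "0 0 0 0" --pt "0 0 0 0" --pt "0 0 0 0" --pt "0 0 0 0" --gripper 0

```text
t: 12.73
ee_pos: [534.0, -163.8, 39.9]
orientation: [-1.283, -1.086, 1.086]
ft_force: [0.2, 0.1, -1.2]
width: 17.7
```

```bash
python3 -c "
from h import *
go(None)"
```

```text
pos [ 534.  -163.8   39.9] F [ 0.2  0.1 -1.2] w 17.7 t 12.73 q6 -1.72
 tool x yaw 1.405 y axis [-0.  0. -1.]
```

arm_command --pt "0 -10 0 0" --pt "0 -30 0 0" --pt "0 -40 0 0" --pt "0 -40 0 0" --pt "0 -40 0 0" --pt "0 -40 0 0" --pt "0 -40 0 0" --pt "0 -20 0 0" --pt "0 0 0 -0.1" --pt "0 0 0 -0.1" --pt "0 0 0 -0.085" --pt "0 0 0 0"

```text
t: 13.73
ee_pos: [533.7, -163.8, 300.9]
orientation: [-1.15, -1.299, 1.299]
ft_force: [0.7, 0.2, -0.3]
width: 17.6
```

arm_command --pt "35.6 0 -11.3 0" --pt "35.6 0 -11.3 0" --pt "35.6 0 -11.3 0" --pt "35.6 0 -11.3 0" --pt "35.6 0 -11.3 0" --pt "35.6 0 -11.3 0" --pt "35.6 0 -11.3 0" --pt "35.6 0 -11.3 0" --pt "0 0 0 0" --pt "0 0 0 0" --pt "0 0 0 0"

```text
t: 14.65
ee_pos: [589.4, 129.3, 299.9]
orientation: [-1.151, -1.295, 1.297]
ft_force: [-0.8, -0.6, -0.8]
width: 17.8
```

```bash
python3 look.py w5 pad,bore,mould,hinge; python3 - <<'E'
import cv2
im=cv2.imread("pics/w5.png"); cv2.imwrite("pics/w5c.png",cv2.resize(im[80:280,220:440],None,fx=3,fy=3,interpolation=cv2.INTER_CUBIC))
E
```

```text
pos [589.5 128.7 299.9] F [ 0.3  0.2 -0.2] w 18.1 t 14.7 q6 -1.49
 tool x yaw 1.688 y axis [-0.001 -0.    -1.   ]
pad [318.9 175.3] 0.7 [599.014 137.434   0.   ]
pad [321.  124.8] 0.52 [525.624 131.558   0.   ]
bore [320.2 122.4] 0.8 [522.052 129.131  40.   ]
bore [312.5 314.8] 0.36 [813.656 153.372  40.   ]
mould [319.8 166.3] 0.61 [585.64 137.12   0.  ]
hinge [314.9 214.4] 0.71 [640.909 136.327  58.   ]
```

View pics/w5c.png

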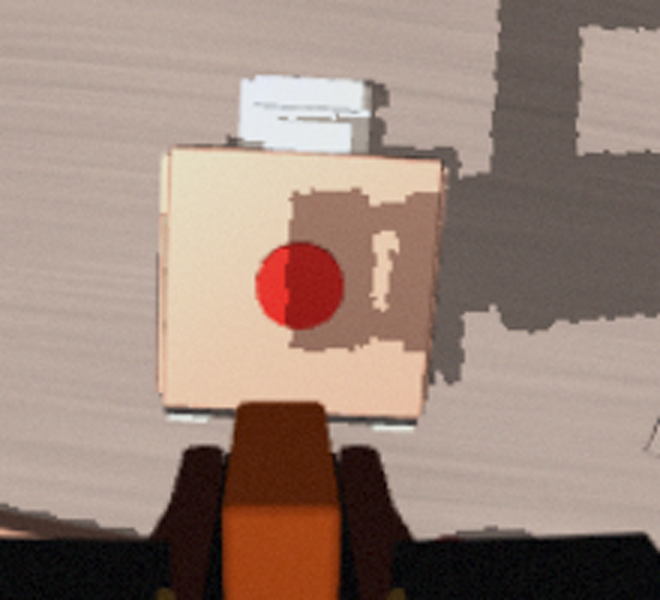

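The lid is shut flat. The pad centre is at crop (300,285), the slab corners near (168,148), (443,160), (422,412) and (160,406), and the plate's top front edge runs from (241,78) to (371,82).

```bash
python3 - <<'E'
from h import *
from scipy.optimize import least_squares
m=camera_model("wrist"); B=lambda x,y,z:atz(ray("wrist",(220+(x+.5)/3-.5,80+(y+.5)/3-.5),m),z)[:2]
F=[("FR-left",(168,148),74,(-54,-55)),("FRr",(443,160),74,(-54,55)),("BKr",(420,414),74,(55,55)),("BKl",(160,407),74,(55,-55)),("pad",(300,285),79,(0,0)),("plL",(241,78),60,(-84,-22)),("plR",(371,82),60,(-84,22))]
W=np.array([B(*p,z) for _,p,z,_ in F]); M=np.array([q for *_,q in F],float)
T=lambda v:M@np.array([[np.cos(v[2]),np.sin(v[2])],[-np.sin(v[2]),np.cos(v[2])]])+v[:2]
s=least_squares(lambda v:(T(v)-W).ravel(),[584,135,.12],loss="soft_l1",f_scale=1.5); print(s.x); print(np.c_[W,W-T(s.x)])
x,y,a=s.x; u=np.array([np.cos(a),np.sin(a)])
print("plate right/left mid y check; wrist image of held pin nose pre-insert:")
h=np.array([x,y])-194*u; print("preinsert",h,"home",np.array([x,y])-99*u)
go([*h,300],a+np.pi/2)
E
```

```text
[585.259 133.928   0.071]
[[536.035  75.666   0.711   0.453]
 [527.613 185.521   0.143   0.589]
 [634.386 191.939  -1.806  -0.776]
 [644.071  82.194   0.026  -0.801]
 [584.602 134.394  -0.657   0.466]
 [504.599 100.864   1.555  -5.123]
 [499.768 153.992  -0.135   4.118]]
plate right/left mid y check; wrist image of held pin nose pre-insert:
preinsert [391.754 120.077] home [486.512 126.86 ]
pos [589.8 128.4 300.1] F [ 0.2  0.1 -0.3] w 18.2 t 14.9 q6 -1.49
 tool x yaw 1.688 y axis [ 0. -0. -1.]
 shift tool [ 14.9   0.1 197.6]
 turn about tool y 0.046 or -3.096
```

arm_command --pt "0 0 0 0.042" --pt "1.3 0 39.6 0" --pt "1.3 0 39.7 0" --pt "1.3 0 39.7 0" --pt "1.3 0 39.7 0" --pt "1.3 0 39.6 0" --pt "0 40 0 0" --pt "0 40 0 0" --pt "0 40 0 0" --pt "0 40 0 0" --pt "0 40 0 0" --pt "0 30 0 0" --pt "0 16 0 0" --pt "0 10 0 0" --pt "0 0 0 0" --pt "0 0 0 0" --pt "0 0 0 0"

```text
t: 16.32
ee_pos: [392.3, 120.7, 44.7]
orientation: [-1.173, -1.266, 1.264]
ft_force: [-0.1, 0.4, -0.5]
width: 17.9
```

```bash
python3 look.py w6 bore,pin_mid; python3 - <<'E'
from h import *
go([391.5,119.9,43.9],.074+np.pi/2)
a=get_image("side")[130:230,200:340]; w=cv2.imread("pics/w6.png")
cv2.imwrite("pics/m6.png",np.hstack([cv2.resize(a,(420,300),interpolation=cv2.INTER_CUBIC),cv2.resize(w,(380,300))]))
E
```

```text
pos [392.5 120.8  44.9] F [ 0.   0.7 -0.7] w 17.7 t 16.37 q6 -1.38
 tool x yaw 1.647 y axis [ 0.002  0.    -1.   ]
pin_mid [313.7 311.8] 0.93 [432.129 123.033  36.   ]
pin_mid [ 24.  388.2] 0.42 [ 653.162 -250.426   36.   ]
pos [392.4 121.   44.9] F [ 0.6 -0.6 -0.7] w 18.0 t 16.47 q6 -1.38
 tool x yaw 1.648 y axis [ 0.002  0.001 -1.   ]
 shift tool [-1.  1.  1.]
 turn about tool y 0.003 or -3.139
```

View pics/m6.png

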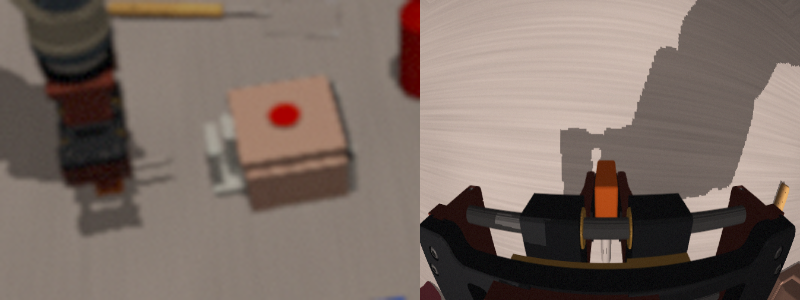

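The pin is level, pointing at the mould, and its nose is short of the plate at about (172,160) in the left panel. It is lined up to within a millimetre, so I start the insertion.

arm_command --pt "-1 1 1 0" --pt "0 0 -15 0" --pt "0 0 -15 0" --pt "0 0 -3 0" --pt "0 0 -3 0" --pt "0 0 -3 0" --pt "0 0 -3 0" --pt "0 0 0 0" --pt "0 0 0 0"

```text
t: 17.27
ee_pos: [432.2, 123.0, 42.9]
orientation: [-1.171, -1.265, 1.266]
ft_force: [0.4, 1.4, -1.0]
width: 17.7
```

arm_command --pt "0 0 -2 0" --pt "0 0 -2 0" --pt "0 0 -2 0" --pt "0 0 0 0" --pt "0 0 0 0"

```text
t: 17.68
ee_pos: [438.4, 123.6, 42.9]
orientation: [-1.171, -1.266, 1.266]
ft_force: [-1.4, 2.0, 0.9]
width: 17.6
```

```bash
python3 -c "
from h import *
go([486.3,126.9,43.9])"
```

```text
pos [438.4 123.6  42.9] F [-1.4  2.   0.9] w 17.6 t 17.68 q6 -1.4
 tool x yaw 1.648 y axis [-0.  0. -1.]
 shift tool [ -0.4  -1.  -48.1]
```

arm_command --pt "0 -0.7 -2 0" --pt "0 0 -2 0" --pt "0 0 -2 0" --pt "0 0 -2 0" --pt "0 0 0 0" --pt "0 0 0 0"

```text
t: 18.18
ee_pos: [446.1, 124.5, 43.6]
orientation: [-1.171, -1.266, 1.267]
ft_force: [-3.4, 6.3, -0.2]
width: 17.8
```

arm_command --pt "0 0 -2 0" --pt "0 0 -2 0" --pt "0 0 -2 0" --pt "0 0 -2 0" --pt "0 0 0 0" --pt "0 0 0 0"

```text
t: 18.68
ee_pos: [453.9, 125.2, 43.6]
orientation: [-1.17, -1.265, 1.267]
ft_force: [-4.8, 6.5, -0.2]
width: 18.0
```

```bash
python3 -c "
from h import *
go([486.3,126.9,43.9])"
```

```text
pos [453.9 125.2  43.6] F [-4.8  6.5 -0.2] w 18.0 t 18.68 q6 -1.41
 tool x yaw 1.649 y axis [-0.001  0.    -1.   ]
 shift tool [ -0.8  -0.3 -32.4]
```

arm_command --pt "0.6 0 0 0" --pt "0 0 -2 0" --pt "0 0 -2 0" --pt "0 0 -2 0" --pt "0 0 -2 0" --pt "0 0 -2 0" --pt "0 0 0 0"

```text
t: 19.27
ee_pos: [465.0, 126.2, 43.7]
orientation: [-1.172, -1.266, 1.265]
ft_force: [-1.5, 3.6, -0.3]
width: 17.6
```

arm_command --pt "0 0 -2 0" --pt "0 0 -2 0" --pt "0 0 -2 0" --pt "0 0 -2 0" --pt "0 0 0 0" --pt "0 0 0 0"

```text
t: 19.77
ee_pos: [472.7, 126.9, 43.7]
orientation: [-1.172, -1.266, 1.265]
ft_force: [-1.5, 4.4, -0.3]
width: 18.0
```

```bash
python3 -c "
from h import *
go([486.3,126.9,43.9])"
```

```text
pos [472.7 126.9  43.7] F [-1.5  4.4 -0.3] w 18.0 t 19.77 q6 -1.41
 tool x yaw 1.648 y axis [ 0.  0. -1.]
 shift tool [ -1.   -0.2 -13.6]
```

Going smoothly. About 14 mm remain, so I continue in small steps until it stops.

arm_command --pt "0.3 0 -2 0" --pt "0 0 -2 0" --pt "0 0 -2 0" --pt "0 0 -2 0" --pt "0 0 -2 0" --pt "0 0 0 0"

```text
t: 20.27
ee_pos: [483.2, 127.8, 43.8]
orientation: [-1.172, -1.267, 1.265]
ft_force: [-0.9, 1.6, -1.5]
width: 17.8
```

arm_command --pt "0 0 -1.5 0" --pt "0 0 -1 0" --pt "0 0 0 0" --pt "0 0 0 0"

```text
t: 20.6
ee_pos: [485.2, 128.0, 43.7]
orientation: [-1.172, -1.266, 1.266]
ft_force: [-1.0, -0.3, -1.0]
width: 17.5
```

arm_command --pt "0 0 -1.5 0" --pt "0 0 0 0" --pt "0 0 0 0"

```text
t: 20.85
ee_pos: [485.9, 128.0, 43.6]
orientation: [-1.171, -1.265, 1.266]
ft_force: [-1.7, 0.5, 2.0]
width: 17.5
```

arm_command --pt "0 0 -1.2 0" --pt "0 0 0 0" --pt "0 0 0 0"

```text
t: 21.1
ee_pos: [486.0, 128.0, 43.6]
orientation: [-1.17, -1.263, 1.268]
ft_force: [-6.8, 1.2, 4.6]
width: 17.6
```

arm_command --pt "0 0 -1 0" --pt "0 0 0 0" --pt "0 0 0 0"

```text
t: 21.35
ee_pos: [486.0, 128.0, 43.5]
orientation: [-1.169, -1.262, 1.269]
ft_force: [-9.2, 1.4, 8.6]
width: 17.7
```

```bash
python3 look.py w7 pad,bore,pin; python3 - <<'E'
import cv2
im=cv2.imread("pics/w7.png"); cv2.imwrite("pics/w7c.png",cv2.resize(im[180:400,200:440],None,fx=2.5,fy=2.5,interpolation=cv2.INTER_CUBIC))
E
```

```text
pos [486.  128.   43.6] F [-9.3  0.5  8.6] w 17.8 t 21.4 q6 -1.41
 tool x yaw 1.648 y axis [-0.005 -0.001 -1.   ]
bore [315. 317.] 0.77 [525.714 131.065  40.   ]
pin [311.5 233.5] 0.79 [486.012 125.844   6.   ]
```

arm_command --pt "0 0 2.2 0" --pt "0 0 0 0"

```text
t: 21.72
ee_pos: [485.9, 128.0, 43.6]
orientation: [-1.171, -1.266, 1.266]
ft_force: [-2.6, 1.0, 1.1]
width: 17.9
```

arm_command --pt "0 0 0 0" --pt "0 0 0 0" --pt "0 0 0 0" --pt "0 0 0 0" --pt "0 0 0 0" --pt "0 0 0 0" --pt "0 0 0 0" --pt "0 0 0 0" --pt "0 0 0 0" --pt "0 0 0 0" --gripper 80

```text
t: 22.55
ee_pos: [486.4, 128.1, 43.7]
orientation: [-1.172, -1.266, 1.266]
ft_force: [0.3, -0.3, -0.1]
width: 70.3
```

arm_command --pt "0 -10 0 0" --pt "0 -20 0 0" --pt "0 -30 0 0" --pt "0 -40 0 0" --pt "0 -40 0 0" --pt "0 -40 0 0" --pt "0 -40 0 0" --pt "0 -36 0 0" --pt "0 0 -30 0" --pt "0 0 -30 0" --pt "0 0 -30 0" --pt "0 0 0 0" --pt "0 0 0 0"

```text
t: 23.63
ee_pos: [576.4, 134.9, 299.8]
orientation: [-1.172, -1.265, 1.266]
ft_force: [-0.5, -0.4, -0.1]
width: 70.1
```

```bash
python3 look.py w8 pad,bore,pin; python3 - <<'E'
from h import *
im=cv2.imread("pics/w8.png"); cv2.imwrite("pics/w8c.png",cv2.resize(im[80:300,200:440],None,fx=2.7,fy=2.7,interpolation=cv2.INTER_CUBIC))
E
```

```text
pos [575.3 134.9 299.5] F [-0.1  0.1 -0.4] w 70.4 t 23.68 q6 -1.44
 tool x yaw 1.648 y axis [-0.001 -0.    -1.   ]
bore [313.  135.4] 0.76 [526.952 129.668  40.   ]
pin [313.2 103.8] 0.84 [483.939 126.617   6.   ]
```

View pics/w8c.png

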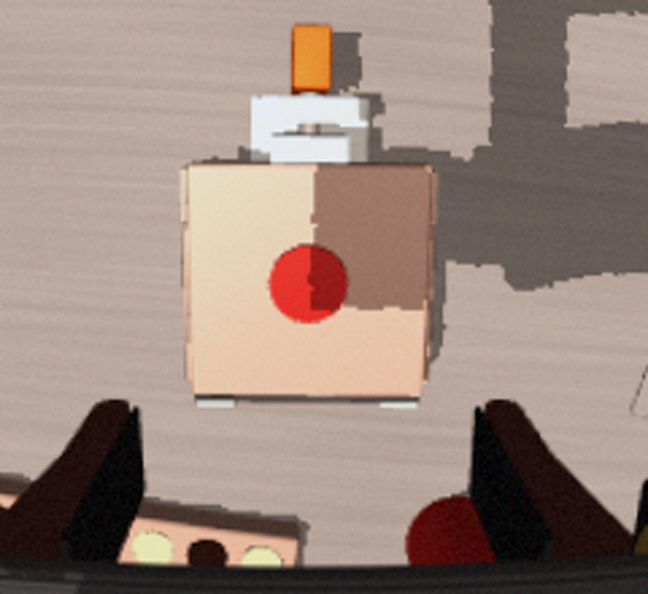

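The pin is in, with its handle at crop (310,58) next to the plate's front edge at y≈96. The pad centre is at (308,284). I check the gap numerically.

```bash
python3 - <<'E'
from h import *
m=camera_model("wrist"); B=lambda x,y,z:atz(ray("wrist",(200+(x+.5)/2.7-.5,80+(y+.5)/2.7-.5),m),z)
print("handle back edge z64",B(310,25,64),"front z64",B(310,91,64),"plate front z60",B(310,95.5,60),"pad",B(308,284,79),"slab front",B(310,163,74))
im=cv2.imread("pics/w8.png"); print(im[105:122,314].tolist()); print(im[105:122,309].tolist())
go([584.8,134.3,130])
E
```

```text
handle back edge z64 [466.681 126.971  64.   ] front z64 [496.827 129.296  64.   ] plate front z60 [498.817 129.462  60.   ] pad [582.709 135.006  79.   ] slab front [528.958 131.748  74.   ]
[[49, 143, 227], [57, 152, 230], [49, 146, 229], [52, 148, 228], [53, 147, 229], [54, 152, 230], [50, 142, 229], [24, 91, 219], [10, 48, 121], [154, 162, 186], [206, 203, 208], [230, 227, 223], [238, 235, 231], [238, 235, 231], [239, 236, 231], [238, 234, 231], [239, 235, 231]]
[[50, 140, 228], [50, 143, 229], [48, 143, 229], [49, 144, 228], [55, 146, 231], [52, 144, 228], [49, 138, 227], [20, 72, 184], [14, 43, 111], [3, 34, 92], [150, 153, 170], [223, 220, 219], [239, 234, 230], [240, 235, 231], [241, 235, 232], [240, 234, 230], [242, 235, 232]]
pos [574.8 134.9 299.7] F [-0.8  0.9  0.1] w 70.2 t 23.83 q6 -1.44
 tool x yaw 1.648 y axis [-0.001 -0.    -1.   ]
 shift tool [ -1.3 169.7 -10. ]
```

The top of the handle appears 1–2 mm off the plate, which could be the pin drooping or measuring error. I will nudge it home from behind with the fingers shut.

arm_command --pt "0 0 34 0" --pt "0 0 34 0" --pt "0 0 34 0" --pt "0 0 32 0" --pt "0 0 0 0" --pt "0 0 0 0" --pt "0 40 0 0" --pt "0 40 0 0" --pt "0 40 0 0" --pt "0 40 0 0" --pt "0 40 0 0" --pt "0 30 0 0" --pt "0 15 0 0" --pt "0 8 0 0" --pt "0 0 0 0" --pt "0 0 0 0" --gripper 0

```text
t: 25.17
ee_pos: [443.4, 124.9, 46.9]
orientation: [-1.172, -1.266, 1.265]
ft_force: [-0.6, -0.6, 0.1]
width: 0.3
```

arm_command --pt "0 0 -4 0" --pt "0 0 -4 0" --pt "0 0 -4 0" --pt "0 0 -2 0" --pt "0 0 -2 0" --pt "0 0 0 0"

```text
t: 25.67
ee_pos: [459.0, 126.0, 47.0]
orientation: [-1.172, -1.266, 1.265]
ft_force: [-0.0, 0.6, 0.4]
width: 0.6
```

arm_command --pt "0 0 -1 0" --pt "0 0 -1 0" --pt "0 0 -1 0" --pt "0 0 0 0"

```text
t: 26.0
ee_pos: [459.4, 125.8, 46.4]
orientation: [-1.169, -1.262, 1.268]
ft_force: [-6.4, 0.3, 5.3]
width: 0.6
```

arm_command --pt "0 0 -1 0" --pt "0 0 -1 0" --pt "0 0 0 0"

```text
t: 26.25
ee_pos: [459.4, 125.7, 46.2]
orientation: [-1.167, -1.259, 1.271]
ft_force: [-12.3, -0.7, 9.9]
width: 0.4
```

arm_command --pt "0 0 -1 0" --pt "0 0 0 0"

```text
t: 26.42
ee_pos: [459.5, 125.7, 46.1]
orientation: [-1.166, -1.258, 1.272]
ft_force: [-14.5, 1.5, 11.8]
width: 0.5
```

The handle did not move under 14 N, so it is seated against the plate. Next I press on the pad.

arm_command --pt "0 0 5 0" --pt "0 0 20 0" --pt "0 -40 0 0" --pt "0 -40 0 0" --pt "0 -40 0 0" --pt "0 -40 0 0" --pt "0 -20 0 0" --pt "0 0 -36 0" --pt "0 0 -36 0" --pt "0 0 -36 0" --pt "0 0 -36 0" --pt "0 0 0 0" --pt "0 0 0 0"

```text
t: 27.5
ee_pos: [584.2, 135.5, 226.0]
orientation: [-1.172, -1.266, 1.265]
ft_force: [-1.0, 0.0, -0.2]
width: 0.4
```

```bash
python3 -c "
from h import *
go([583.8,134.6,105])"; python3 look.py w9 pad,pin,bore; python3 - <<'E'
from h import *
im=cv2.imread("pics/w9.png"); cv2.imwrite("pics/w9c.png",cv2.resize(im[80:300,200:440],None,fx=2.7,fy=2.7,interpolation=cv2.INTER_CUBIC))
E
```

```text
pos [584.2 135.5 226. ] F [-1.   0.  -0.2] w 0.4 t 27.5 q6 -1.44
 tool x yaw 1.647 y axis [ 0.  0. -1.]
 shift tool [ -0.9 121.    0.5]
pos [582.7 135.4 225.9] F [0.7 0.1 0. ] w 0.7 t 27.55 q6 -1.44
 tool x yaw 1.648 y axis [-0.001 -0.    -1.   ]
pad [311.8 194.5] 0.84 [605.845 134.26    0.   ]
pad [309.7 240.2] 0.2 [666.803 136.097   0.   ]
pin [312.5  95.4] 0.61 [485.736 126.03    6.   ]
bore [315.7 131.1] 0.81 [526.258 132.627  40.   ]
bore [505.1 156.2] 0.28 [528.247 367.216  40.   ]
```

View pics/w9c.png

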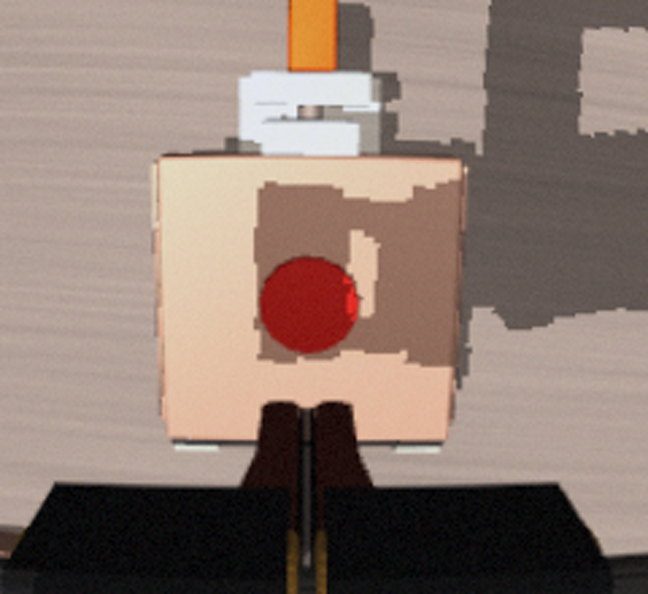

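The handle is now flush with the plate (crop y≈70), the shaft shows between plate and tongue at (310,112), and the lid is flat. Now I lower onto the pad.

arm_command --pt "-0.5 35 0 0" --pt "0 35 0 0" --pt "0 30 0 0" --pt "0 15 0 0" --pt "0 8 0 0" --pt "0 2 0 0" --pt "0 0 0 0" --pt "0 0 0 0"

```text
t: 28.37
ee_pos: [583.8, 135.3, 103.1]
orientation: [-1.173, -1.268, 1.265]
ft_force: [-0.3, -0.1, 0.5]
width: 0.6
```

arm_command --pt "0 1 0 0" --pt "0 1 0 0" --pt "0 1 0 0" --pt "0 1 0 0" --pt "0 0 0 0" --pt "0 0 0 0"

```text
t: 28.87
ee_pos: [583.1, 135.1, 97.7]
orientation: [-1.172, -1.266, 1.266]
ft_force: [0.1, 0.2, 0.6]
width: 0.5
```

arm_command --pt "0 1 0 0" --pt "0 1 0 0" --pt "0 0 0 0" --pt "0 0 0 0"

```text
t: 29.2
ee_pos: [583.3, 135.1, 96.3]
orientation: [-1.172, -1.266, 1.266]
ft_force: [-2.9, 0.0, 6.8]
width: 0.5
```

arm_command --pt "0 0.7 0 0" --pt "0 0 0 0" --pt "0 0 0 0"

```text
t: 29.45
ee_pos: [583.3, 135.1, 96.3]
orientation: [-1.172, -1.266, 1.266]
ft_force: [-3.7, -0.5, 12.7]
width: 0.5
```

arm_command --pt "0 0.8 0 0" --pt "0 0 0.3 0" --pt "0 0 0 0" --pt "0 0 0 0" --pt "0 0 0 0" --pt "0 0 0 0" --pt "0 0 0 0" --pt "0 0 0 0" --pt "0 0 0 0" --pt "0 0 0 0" --pt "0 0 0 0" --pt "0 0 0 0"

```text
t: 30.45
ee_pos: [583.3, 135.1, 96.2]
orientation: [-1.172, -1.267, 1.265]
ft_force: [-5.4, -0.8, 18.1]
width: 0.6
```

```bash
python3 - <<'E'
from h import *
a=get_image("side"); b=get_image("scene")
cv2.imwrite("pics/m10.png",np.hstack([cv2.resize(a[100:280,200:380],(400,400),interpolation=cv2.INTER_CUBIC),cv2.resize(b[130:260,230:430],(400,400) if 0 else (400,260),interpolation=cv2.INTER_CUBIC) if 0 else cv2.resize(b[120:270,255:405],(400,400),interpolation=cv2.INTER_CUBIC)]))
go(None)
E
```

```text
pos [583.3 135.1  96.2] F [-5.8 -1.2 17.5] w 0.3 t 30.55 q6 -1.44
 tool x yaw 1.648 y axis [ 0.001  0.    -1.   ]
```

View pics/m10.png

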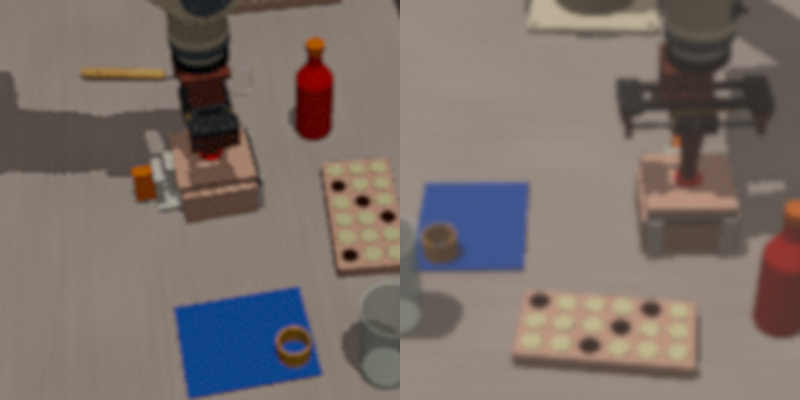

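The lid is shut, the pin handle sits against the plate (left panel, 145,182), and the fingers are on the red pad at about 18 N. The bystanders in view have not moved, so I hand in.

```bash
python3 -c "
from h import *
print(close_job()); go(None)"
```

```text
the job is handed in; nothing more can be done
None
the job is handed in; nothing more can be done
```

The job is handed in. The lid is shut, the pin is home and released, and the arm is still pressing straight down on the red pad.

- **Lid:** I pushed it over from behind with closed fingers and pressed it down. Later wrist pictures show it lying flat. That press was harder than intended: the wrist force reached about 66 N at the fingertips. This is under the 120 N wrist limit, but above 40 N if fingertip contact counts under the "arm or gripper's body" rule.
- **Pin:** It went in with small side forces (up to about 6 N) until it stopped within 0.5 mm of the computed position. After letting go, the wrist picture suggested a 1–2 mm gap at the top of the handle. I pushed it from behind with about 14 N, it did not move, and the next picture showed it flush against the plate.
- **Final hold:** At the last reading the fingertips pressed the middle of the pad with about 18 N down, plus about 6 N sideways. The time was 30.6 s of the 72 s allowed.
- **Bystanders:** Those in view in the last pictures had not moved. The bowl and the sprinkles jar were outside those final crops, but the arm never went near them at low height.

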